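# Rock a seized tube out of its stiff-jawed holder

## Robot

A 6-joint arm with a two-finger parallel gripper is mounted at the origin on a cart in front of the work surface, level with it; the furniture and walls round the work are solid. World frame = base frame: x ahead of the robot, y to its left, z up, the work surface at z = 0. Lengths are in m, angles in rad, forces in N, time in s.
With the tool pointing down it reaches from about 0.35 to 0.85 m from the base axis. Payload 8.1 kg.
Tool frame: the origin (TCP) lies on the mounting face of the last link; the fingertips stand 173 mm ahead of it and the grasp point (between the pads) lies 155 mm ahead of it; z points along the fingers, y is the line along which they close (so a half turn about z gives the same grasp; the last joint's range is limited). The gripper opens to 85 mm and grips with 20 to 120 N. Pads are 22 mm wide; open, the fingers measure 114 mm over their backs; the gripper's body (76 mm by 85 mm) begins 54 mm behind the grasp point. The pads swing forward as they close: fully open they stand 13 mm farther back than shut.
Start: joints at [1.138, 0.13, 1.488, -0, 1.523, -0.085], TCP at [0.204, 0.564, 0.405] pointing down, gripper open.
Joint ranges: [-2.96, 2.96], [-0.89, 2.26], [0.02, 2.5], [-1.34, 4.48], [0, 2.73], [-2.66, 2.66]. Speed limits (rad/s): [2.39, 2.39, 2.79, 3.14, 3.14, 3.14].

## Interface

Orientations are given as a unit quaternion [x, y, z, w].
In Python, from bench import bot gives the robot as it stands. Calls block until the motion is done:
- bot.reach(position, orientation): joint-space move of the TCP to a pose.
- bot.line_to(position, rot=None, feed=0.15, until_force=None): straight line of the TCP; rot=None keeps the orientation; feed is the mean speed in m/s. With until_force (N) it stops when the force on the tool has changed by that much, and returns True; else False.
- bot.move_j(angles): joint-space move.
- bot.command_gripper(opening): finger opening in m; the grip force is fixed at half the most; returns when the fingers have stopped.
- bot.sleep(seconds).
- bot.ik(position, orientation): joint angles nearest the present ones, or None.
- bot.read_state(): the state.
- bot.read_camera(name): name is "side" or "top" or "wrist"; returns (picture, depth): 384x512x3 uint8, red, green, blue; 384x512 float32, m along the optical axis (not along the pixel's ray), 0 where there is no reading.
- bot.calibration(name): a dict with "mtx" (3x3 intrinsics, pixels), "k1" (the pictures are not rectified: a ray, as slopes to the right and down, at radius r is drawn at 1 + k1 r^2 times it, then the intrinsics apply), "xyz" and "attitude" of the camera in the world. Camera axes: x right, y down, z forward; pixel columns grow to the right and rows downward; lengths in m; the calibration is good to about 2 mm. A picture is of the moment at which its call begins: read the wrist's pose just before it. calibration takes no time and is no camera call; for the wrist camera it gives the pose at the moment of the call.
A pose or a line that the arm cannot do raises bot.MotionError and nothing moves.
- bot.job_done(): hands the job in; it is judged then, once.
The state is a dict: "time": time; "q": joint angles; "joint_vel": joint speeds; "joint_efforts": joint torques, N m; "ee_pos": TCP position; "ee_rot": TCP orientation; "wrist_force": force on the tool from outside, world axes, zero at the start; "ft_torque": the same for the moment, N m; "finger_gap": finger opening in m; "finger_force": force on a finger pad.
Only numpy, scipy, OpenCV 4.12 (cv2) and the standard library are available. Lean on these libraries where they do the work, as an engineer would, in place of code of your own. Each camera call takes 0.05 s, during which the arm holds its last target. There are 200 camera calls.

## Task

The capped tube in the metal holder is wedged tight: its rubber sleeve is caught between the holder's two stiff jaws, and a straight pull will not free it. Rock it from side to side along the channel, well over towards one jaw and then the other, to push both jaws back, then draw the tube straight up and stand it, cap up, in the smaller of the two glass beakers, leaving that beaker upright.

Things in the scene. Friction and masses are not known exactly. Their poses are not given: they have to be found in the camera images.
- tube_center (a point): Centre of the wedged clear screw-cap tube, half-way up: 115 mm long, body 29 mm across, blue cap 35 mm across over its top 17 mm, black rubber sleeve 40 mm across from 20 to 58 mm above its tip, 65 g; z is its axis, cap up. The tip stands 8 mm above the bench, so the cap spans 106 to 123 mm; grasp the cap. It rocks about its tip along its own y axis, more than 10 degrees each way.
- tube_holder: Fixed open aluminium holder round the wedged tube, 66 (x) x 124 (y) x 50 mm, its jaws 72 mm high; origin under its centre, on the tube's axis. Its channel runs along y (the tube's y at the start). Two stiff sliding jaws, at +y and -y, hold the sleeve under their lips; each must be pushed back over 3.5 mm by leaning the tube against it (9 or 10 degrees does it; some 8 N sideways at the cap).
- jaw_left (a joint): How far (m) the steel jaw on the tube's +y side has been pushed back: 0 at the start, 0.014 at its stop. It stays where it is pushed (friction 12 N); from 0.0035 on, its lip clears the sleeve of the upright tube.
- jaw_right (a joint): The same for the jaw on the tube's -y side, pushed back towards -y.
- small_beaker_mouth (a point): Centre of the mouth of the smaller, loose glass beaker: 75 mm wide, 92 mm high, this point 92 mm above its underside, z up; floor 3 mm thick, about 60 mm clear inside. The tube stands in it loosely, leaning on the wall, cap above the rim. The larger beaker (84 mm wide, 108 mm high) is not used; which of them stands left or right varies.
Mind the look-alikes: they are no part of the job. What is shaped like the part that bears small_beaker_mouth but brown or purple is not meant.

How it is judged:
By the outcome, as a careful person would: the job done as asked, in the order asked, and still so for the second after the job is handed in, with the robot touching nothing.
It also fails if it takes over 58 s, if anything falls off the work surface, if the arm or the gripper's body presses on something with over 40 N, if the wrist force passes 120 N, or if a joint passes its speed limit or range.

## Working session

There is one attempt and no reset: what is moved stays moved. The work goes in short steps, each a Python script; the robot and the scene stay as the last script left them, time stands still between calls to the robot, and variables do not carry over. Pictures are saved under pics/ and viewed, at most 10 in all, crops included, and the job is handed in when it is done.

```bash
mkdir -p pics; ls; cat > h.py <<'E'
import numpy as np,cv2
from bench import bot
from scipy.spatial.transform import Rotation as R
def cam(n):
    c=bot.calibration(n); im,d=bot.read_camera(n); return c,im,d
def rot(c):
    a=np.array(c["attitude"],float); return R.from_quat(a).as_matrix() if a.size==4 else a.reshape(3,3)
def rays(c,uv):
    m=np.array(c["mtx"]);uv=np.atleast_2d(np.array(uv,float))
    p=(uv-m[[0,1],[2,2]])/m[[0,1],[0,1]]
    x=p.copy()
    for _ in range(20): x=p/(1+c["k1"]*(x**2).sum(1,keepdims=True))
    return np.c_[x,np.ones(len(x))]
def cloud(c,d):
    v,u=np.mgrid[:d.shape[0],:d.shape[1]]
    r=rays(c,np.c_[u.ravel(),v.ravel()])*d.reshape(-1,1)
    return (r@rot(c).T+np.array(c["xyz"])).reshape(*d.shape,3)
E
python3 - <<'E'
from h import *
for n in ("top","side"):
    c,im,d=cam(n); print(c); cv2.imwrite(f"pics/{n}0.png",cv2.resize(im[:,:,::-1],(800,600),interpolation=cv2.INTER_CUBIC)); np.savez(f"{n}0.npz",im=im,d=d)
print(bot.read_state())
E
```

```text
pics
{'mtx': array([[441.10661819,   0.        , 257.65875037],
       [  0.        , 441.10661819, 192.86180749],
       [  0.        ,   0.        ,   1.        ]]), 'k1': -0.14904990852802416, 'xyz': array([ 0.33211149, -0.01229911,  1.25549556]), 'attitude': array([-0.69795833,  0.71296778, -0.05002529,  0.04503978])}
{'mtx': array([[409.44973858,   0.        , 252.61009774],
       [  0.        , 409.44973858, 188.64738055],
       [  0.        ,   0.        ,   1.        ]]), 'k1': -0.08459317530582641, 'xyz': array([ 0.92669021, -0.34848643,  0.96046837]), 'attitude': array([ 0.85939879,  0.42958013, -0.12294209, -0.24855559])}
{'time': 0.1, 'q': array([ 1.13759034e+00,  1.31097653e-01,  1.48916856e+00, -2.74632814e-05,
        1.52300243e+00, -8.53719105e-02]), 'joint_vel': array([ 0.00111195, -0.00163525, -0.00175011, -0.00028952,  0.00010786,
        0.00178211]), 'joint_efforts': array([ 1.46721766e-03, -5.70955682e+01, -5.01939583e+01, -2.75843795e-04,
        8.25825351e-03, -3.30854209e-05]), 'ee_pos': array([0.20439899, 0.56389236, 0.40374292]), 'ee_rot': array([ 1.73040895e-01,  9.84914284e-01, -8.13495602e-04, -2.01598366e-04]), 'wrist_force': array([-0.33862828,  0.96661929,  0.02371315]), 'ft_torque': array([-0.02352402,  0.04336158,  0.00075106]), 'finger_force': 0.0, 'finger_gap': 0.08517789967097483}
```

View pics/top0.png

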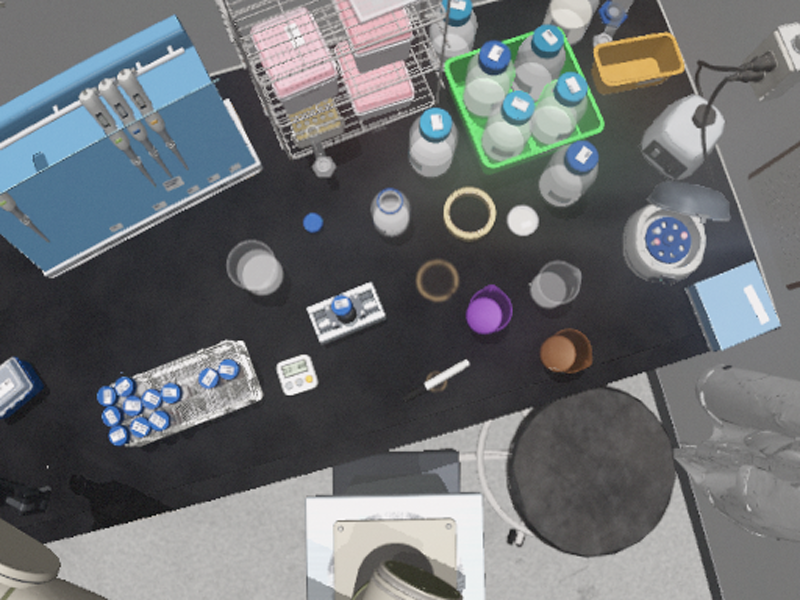

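View pics/side0.png

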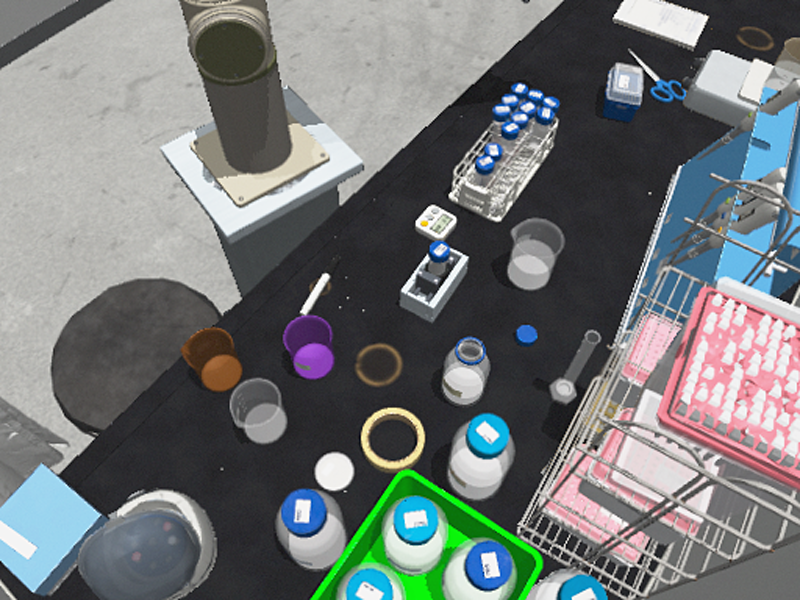

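The top view shows the holder with the blue cap at (343,307). The clear beakers are at (255,268) on the left, which looks larger, and (555,285) on the right, which looks smaller. The purple (488,310) and brown (566,350) ones are look-alikes. I'll confirm with enlarged crops.

```bash
python3 - <<'E'
from h import *
T=np.load("top0.npz");S=np.load("side0.npz")
def crop(im,u,v,w=32,h=30):
    return cv2.resize(im[v-h:v+h,u-w:u+w,::-1],(400,300) if 0 else (390,290),interpolation=cv2.INTER_CUBIC)
# scale: top crops center (px 512)
a=np.vstack([np.hstack([crop(T['im'],355,182,39,29),crop(T['im'],163,171,39,29)]),np.hstack([crop(S['im'],165,263,39,29),crop(T['im'],221,199,39,29)])])
cv2.imwrite("pics/crops.png",a)
c=bot.calibration("top");P=cloud(c,T['d']);im=T['im'].astype(int)
sub=np.s_[175:225,192:250]
p=P[sub].reshape(-1,3);col=im[sub].reshape(-1,3)
blue=(col[:,2]>col[:,0]+50)&(p[:,2]>.08)
print(blue.sum(),p[blue].mean(0),p[blue].min(0),p[blue].max(0))
m=(p[:,2]>.035)&(p[:,2]<.065)&(col.min(1)>110)
print(m.sum(),cv2.minAreaRect((p[m,:2]*1000).astype(np.float32)),np.percentile(p[m,2],[5,50,95]))
for nm,u,v in(("R",355,182),("L",163,171)):
    q=P[v-22:v+22,u-24:u+24]; k=q[...,2]>.02
    print(nm,k.sum(),q[k].min(0),q[k].max(0), np.percentile(q[k][:,2],[50,90,98]))
E
```

```text
91 [0.48023364 0.08054119 0.12325814] [0.46622256 0.06516408 0.1160409 ] [0.49772307 0.09644166 0.12835708]
510 ((480.1775207519531, 79.6620864868164), (65.88648986816406, 124.34168243408203), 21.2076358795166) [0.03811669 0.04967001 0.05402996]
R 431 [ 0.33211149 -0.33181545  0.02101502] [ 0.55224665 -0.01229911  1.25549556] [0.06958854 0.09200543 1.25549556]
L 921 [ 0.33211149 -0.01229911  0.02087604] [0.59855305 0.27786213 1.25549556] [0.05740046 0.1060961  0.11100493]
```

View pics/crops.png

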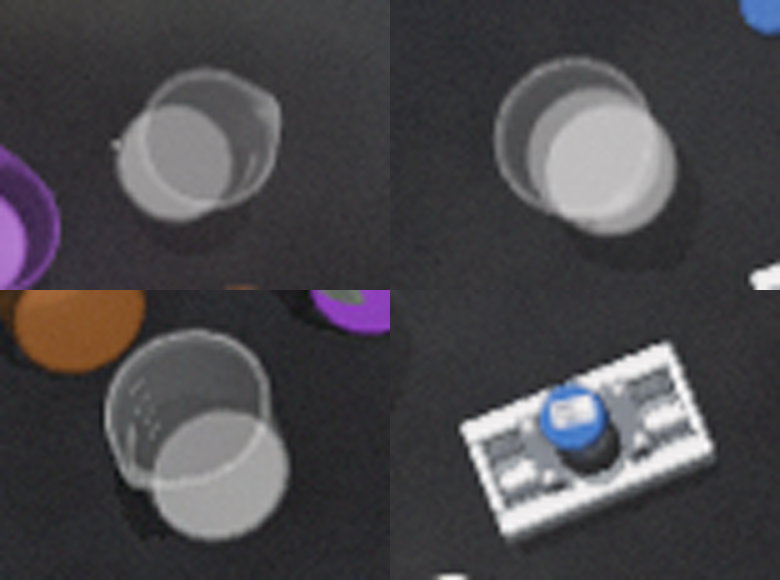

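The crops show the left beaker's inner disc with a taller rim, and depth gives rim heights of about 0.108 m left and 0.092 m right. So the right clear one is the small beaker. Its rim centre is at crop (211,138) from the top and (188,118) from the side. The holder measures 66 x 124 mm as specified.

```bash
python3 - <<'E'
from h import *
def onz(n,uv,z):
    c=bot.calibration(n); r=rays(c,uv)@rot(c).T; o=np.array(c["xyz"]); return o+r*((z-o[2])/r[:,2:])
print(onz("top",[[316+211/5-.4,153+138/5-.4]],.092),onz("side",[[126+188/5-.4,234+118/5-.4]],.092))
print("base",onz("top",[[316+175/5-.4,153+162/5-.4]],.003),onz("side",[[126+220/5-.4,234+185/5-.4]],.003))
print("radius",onz("top",[[316+211/5,153+68/5],[316+211/5,153+208/5]],.092))
# wedge grasp orientations
for a in (21.2,201.2,111.2,-68.8):
    q=(R.from_euler('z',a,degrees=True)*R.from_euler('x',180,degrees=True)).as_quat()
    print(a,bot.ik([.480,.080,.32],q),bot.ik([.48,-.27,.42],q))
E
```

```text
[[ 0.51832152 -0.29301948  0.092     ]] [[ 0.51609277 -0.29250177  0.092     ]]
base [[ 0.51889351 -0.29253912  0.003     ]] [[ 0.5142301  -0.29217757  0.003     ]]
radius [[ 0.55561858 -0.29619411  0.092     ]
 [ 0.47916181 -0.29202563  0.092     ]]
21.2 [ 5.97382250e-02 -1.23148697e-01  1.89902155e+00 -4.44089210e-16
  1.36571980e+00  1.26052475e+00] [-6.05491963e-01 -8.92655261e-03  1.60539536e+00 -4.44089210e-16
  1.54512384e+00  5.95294563e-01]
201.2 [ 0.05973822 -0.1231487   1.89902155  0.          1.3657198  -1.8810679 ] [-0.60549196 -0.00892655  1.60539536  0.          1.54512384 -2.54629809]
111.2 [ 0.05973822 -0.1231487   1.89902155  0.          1.3657198  -0.31027158] [-0.60549196 -0.00892655  1.60539536  0.          1.54512384 -0.97550176]
-68.8 None [-6.05491963e-01 -8.92655261e-03  1.60539536e+00 -4.44089210e-16
  1.54512384e+00  2.16609089e+00]
```

Both views agree on the small beaker mouth, about (0.517, -0.293), rim radius about 38 mm. I'll move above the tube and check from close by.

```bash
cat >> h.py <<'E'
A=21.2; Rd=R.from_euler('z',A,degrees=True)*R.from_euler('x',180,degrees=True)
ax=np.array([np.cos(np.radians(A)),np.sin(np.radians(A)),0])
def st(m=""):
    s=bot.read_state(); print(m,round(s["time"],2),"p",s["ee_pos"].round(4),"F",s["wrist_force"].round(1),"M",s["ft_torque"].round(2),"gap",round(s["finger_gap"],4),"ff",round(float(s["finger_force"]),1),flush=True); return s
E
python3 - <<'E'
from h import *
bot.reach([.480,.080,.40],Rd.as_quat()); st()
c,im,d=cam("wrist"); P=cloud(c,d).reshape(-1,3); col=im.reshape(-1,3).astype(int)
near=np.hypot(P[:,0]-.48,P[:,1]-.08)<.045
k=near&(P[:,2]>.115)&(P[:,2]<.135)
print(k.sum(),(P[k].max(0)+P[k].min(0))/2,np.ptp(P[k],0),P[k].mean(0)); b=near&(col[:,2]>col[:,0]+50)&(P[:,2]>.1);print(b.sum(),(P[b].max(0)+P[b].min(0))/2)
m=(P[:,2]>.035)&(P[:,2]<.058)&(col.min(1)>100)&(np.hypot(P[:,0]-.48,P[:,1]-.08)<.09)
print(cv2.minAreaRect((P[m,:2]*1000).astype(np.float32)))
cv2.imwrite("pics/w1.png",im[:,:,::-1])
E
```

```text
2.11 p [0.48   0.0806 0.4001] F [0.4 0.5 0.2] M [ 0.01 -0.01  0.  ] gap 0.0854 ff 0.0
1322 [0.47999923 0.07982316 0.11988085] [0.03461312 0.03442834 0.00942386] [0.4808174  0.08023944 0.12180156]
941 [0.48005989 0.0800863  0.1152334 ]
((477.40252685546875, 78.08440399169922), (66.35547637939453, 124.03779602050781), 21.318862915039062)
```

View pics/w1.png

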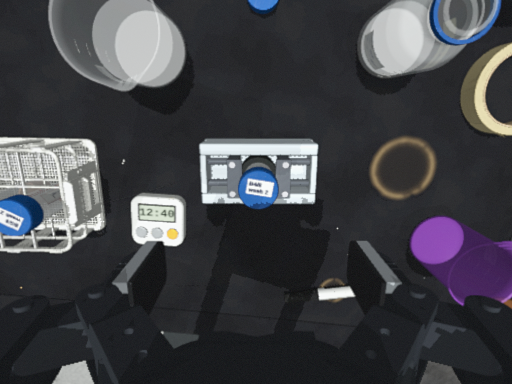

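The wrist view shows the cap at (259,188), 35 mm across at (0.480, 0.080), with the holder aligned to the fingers. I'll grasp it and rock.

```bash
cat >> h.py <<'E'
tip=np.array([.480,.080,.008])
def tilt(deg,h=.271,feed=.06):
    r=R.from_rotvec(ax*np.radians(deg)); bot.line_to(tip+r.apply([0,0,h-.008]),(r*Rd).as_quat(),feed=feed)
E
python3 - <<'E'
from h import *
bot.line_to([.48,.08,.271],feed=.12); st("down")
bot.command_gripper(.025); st("grip")
for a in (3,6,9,11,12.5,9,5,0,-3,-6,-9,-11,-12.5,-9,-5,0):
    tilt(a); s=st(a)
    if np.linalg.norm(s["wrist_force"])>60: print("STOP"); break
c,im,d=cam("wrist"); cv2.imwrite("pics/w2.png",im[:,:,::-1])
E
```

```text
down 3.38 p [0.4805 0.08   0.2719] F [ 0.3  0.2 -0.6] M [ 0.04 -0.   -0.04] gap 0.0855 ff 0.0
grip 3.92 p [0.4802 0.0799 0.2713] F [ 1.  -1.1  1.1] M [-0.24 -0.03 -0.01] gap 0.0324 ff 59.3
3 4.3 p [0.4851 0.0677 0.2712] F [-1.6  5.8  5.7] M [ 1.08  0.55 -0.02] gap 0.032 ff 59.9
6 4.68 p [0.4899 0.0554 0.2701] F [-3.2  8.6  7.7] M [1.84 0.77 0.03] gap 0.0322 ff 60.1
9 5.07 p [0.4947 0.0429 0.2682] F [-4.6 10.8  7.9] M [2.37 0.88 0.04] gap 0.0324 ff 60.1
11 5.37 p [0.4979 0.0346 0.2668] F [-4.7 11.3  9.1] M [2.42 1.   0.05] gap 0.0325 ff 60.3
12.5 5.63 p [0.5004 0.0284 0.2655] F [-4.7 11.6 10.9] M [2.45 1.04 0.06] gap 0.0321 ff 60.3
9 6.05 p [0.4949 0.042  0.2681] F [-1.1  3.2  6.3] M [0.92 0.45 0.02] gap 0.0325 ff 60.0
5 6.51 p [0.4885 0.0585 0.2702] F [-1.7  3.3  5.6] M [0.76 0.33 0.02] gap 0.0325 ff 60.0
0 7.04 p [0.4803 0.0796 0.2712] F [-0.2  1.7  4.9] M [ 0.38  0.16 -0.01] gap 0.0323 ff 60.0
-3 7.42 p [0.4759 0.0914 0.2711] F [ 2.4 -5.6  4. ] M [-1.21 -0.5  -0.  ] gap 0.0322 ff 60.0
-6 7.81 p [0.4712 0.1038 0.2703] F [ 2.9 -8.9  5.5] M [-1.8  -0.67 -0.02] gap 0.0321 ff 60.1
-9 8.19 p [0.4664 0.1164 0.2686] F [  3.6 -10.4   6.8] M [-2.04 -0.73  0.03] gap 0.0323 ff 60.1
-11 8.49 p [0.4633 0.1248 0.2673] F [  3.8 -10.    7.8] M [-2.26 -0.72 -0.02] gap 0.0327 ff 60.2
-12.5 8.76 p [0.461 0.131 0.266] F [  3.6 -10.7   8.2] M [-2.42 -0.76  0.  ] gap 0.0323 ff 60.2
-9 9.18 p [0.4655 0.1175 0.2677] F [ 1.6 -2.7  4.3] M [-0.72 -0.32 -0.01] gap 0.0323 ff 60.2
-5 9.63 p [0.4717 0.1015 0.27  ] F [ 0.9 -0.2  4. ] M [-0.32 -0.13  0.05] gap 0.0323 ff 60.3
0 10.17 p [0.48   0.0802 0.2711] F [1.4 0.4 5.1] M [-0.26 -0.08  0.07] gap 0.0322 ff 60.4
```

View pics/w2.png

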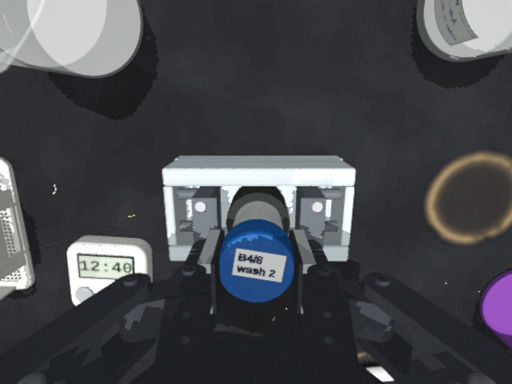

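The picture shows both jaws pushed back about equally from the sleeve, at about (205,215) and (315,215). The lean forces levelled off at about 11 N and vanished on the return. Now I'll lift with a force guard.

```bash
python3 - <<'E'
from h import *
hit=bot.line_to([.48,.08,.31],feed=.05,until_force=12); s=st(hit)
if not hit:
    bot.line_to([.48,.08,.42],feed=.15); st("up")
    for n in("side",):
        c,im,d=cam(n); cv2.imwrite("pics/s3.png",im[:,:,::-1])
E
```

```text
False 11.15 p [0.4799 0.0799 0.3097] F [ 0.2 -0.5 -1.1] M [-0.    0.03  0.01] gap 0.032 ff 59.8
up 12.03 p [0.4797 0.08   0.4187] F [ 0.1  0.7 -1.5] M [-0.03  0.03 -0.01] gap 0.0321 ff 59.8
```

```bash
python3 - <<'E'
from h import *
bot.line_to([.517,-.293,.42],feed=.3); st()
_,a,_=cam("side"); _,b,_=cam("wrist")
v=np.vstack([cv2.resize(a[120:320,60:320,::-1],(780,600)) ])
v=np.hstack([cv2.resize(a[150:300,90:250,::-1],(400,375)),cv2.resize(b[:,:,::-1],(400,300))[:,:] if 0 else cv2.resize(b[:,:,::-1],(400,375))])
cv2.imwrite("pics/s4.png",v)
E
```

```text
13.48 p [ 0.5171 -0.2918  0.42  ] F [ 0.2  0.2 -0.5] M [-0.03  0.06  0.04] gap 0.0323 ff 59.8
```

View pics/s4.png

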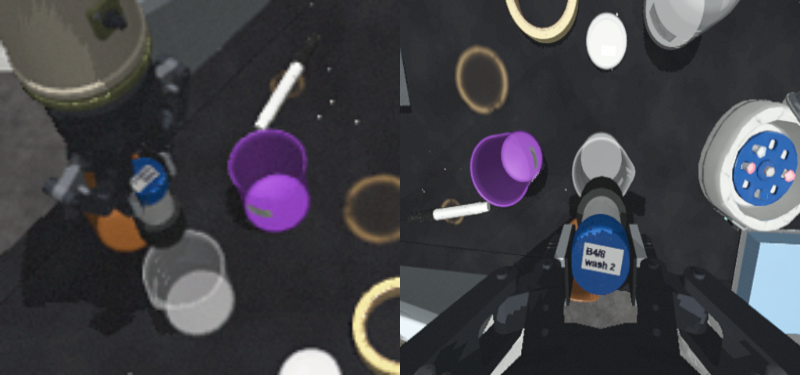

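The tube hangs straight above the small beaker, with its shadow and tip over the mouth. I'll lower it under a force guard.

```bash
python3 - <<'E'
from h import *
bot.line_to([.517,-.293,.375],feed=.15); st()
hit=bot.line_to([.517,-.293,.29],feed=.06,until_force=5); st(hit)
if not hit:
    hit=bot.line_to([.517,-.293,.264],feed=.03,until_force=4); st(hit)
_,a,_=cam("side"); _,b,_=cam("wrist")
cv2.imwrite("pics/s5.png",np.hstack([cv2.resize(a[150:300,90:250,::-1],(400,375)),cv2.resize(b[:,:,::-1],(400,375))]))
E
```

```text
14.03 p [ 0.517  -0.2925  0.3749] F [-0.8 -0.4 -1.4] M [-0.03 -0.03 -0.02] gap 0.0322 ff 59.8
False 15.6 p [ 0.5172 -0.2931  0.2906] F [-0.3 -0.2 -1. ] M [-0.02  0.02 -0.02] gap 0.0322 ff 59.8
True 16.33 p [ 0.517  -0.2929  0.2664] F [-0.7  0.1  4.6] M [0.1  0.04 0.01] gap 0.0325 ff 60.4
```

View pics/s5.png

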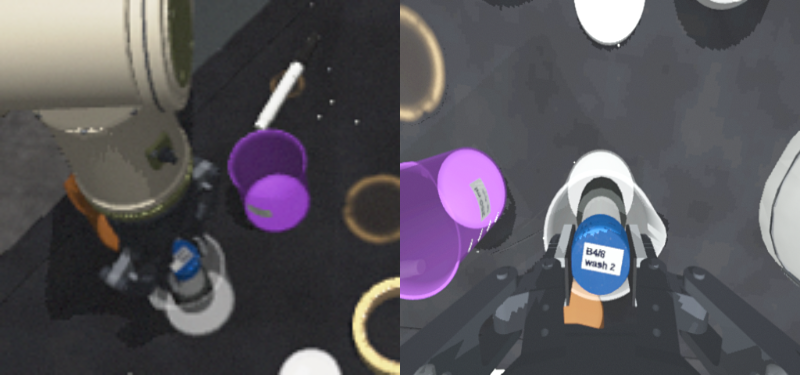

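The tube is inside the beaker with its tip on the floor: contact came at 0.2664 and 0.266 was expected. Releasing and backing off.

```bash
python3 - <<'E'
from h import *
bot.command_gripper(.075); bot.sleep(.4); st()
bot.line_to([.517,-.293,.45],feed=.1); st()
bot.reach([.42,-.05,.45],Rd.as_quat()); bot.sleep(.5); st()
_,a,_=cam("side"); _,b,_=cam("top")
cv2.imwrite("pics/s6.png",np.hstack([cv2.resize(a[170:300,100:240,::-1],(400,375)),cv2.resize(b[130:260,290:430,::-1],(400,375))]))
E
```

```text
17.32 p [ 0.5165 -0.2926  0.2656] F [-0.1 -0.7 -0.4] M [-0.1  -0.07  0.02] gap 0.075 ff 0.0
 19.32 p [ 0.5169 -0.2929  0.4492] F [-0.1 -0.1 -0.3] M [-0.05  0.08  0.05] gap 0.0747 ff 0.0
 20.84 p [ 0.4201 -0.0502  0.4499] F [ 0.4 -0.5 -0. ] M [0.01 0.04 0.03] gap 0.0751 ff 0.0
```

View pics/s6.png

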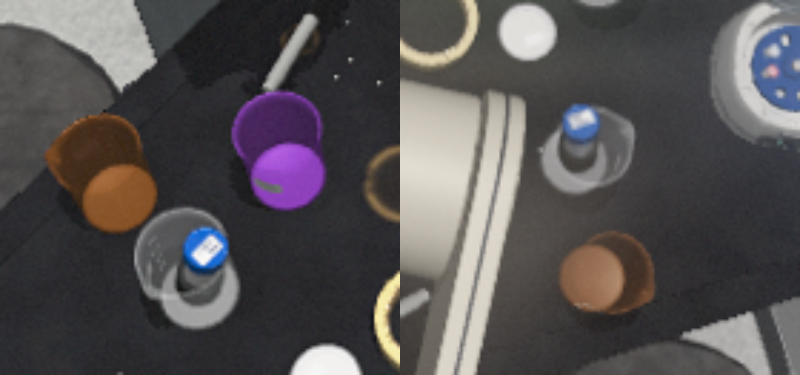

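The small beaker is upright and the tube stands in it cap up, with the cap at (207,248) in the side view and (581,120) in the top view. Handing in.

```bash
python3 -c "
from bench import bot
print(bot.job_done())"
```

```text
the job is handed in; nothing more can be done
None
```

I rocked the tube free (both jaws looked pushed back), drew it straight up and stood it cap up in the smaller clear beaker, which stayed upright; the job was handed in at about 21 s, and no verdict was shown.

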